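# Tighten a jig's clamping bolt by feel with a hexagon key

## Task

Clamp the workpiece in the drilling jig: take the wooden-handled hexagon key out of the tool block, feel with a light hand for the recessed hexagon socket down in the slot of the clamping bar, seat the key fully in it and turn the bolt clockwise, taking fresh grips on the handle as needed, until it comes up against its stop; do not force it beyond. Then draw the key out and stand it back in its hole in the tool block, fully down. Do not shift the workpiece or disturb the hammer and the pencil.

Things in the scene. Friction and masses are not known exactly. Their poses are not given: they have to be found in the camera images.
- key_handle (a point): Centre of the key's handle. Key: 17 mm across-flats hexagon steel shank, 75 mm long, under a light wooden handle of square section 34x34 mm, 68 mm high (sides along this frame's x and y, z up along the shank). 0.18 kg; loose, stands upright in the tool block. Take it by two flat sides of the handle; the handle can be taken again every quarter turn.
- key_tip (a point): Lower end of the key's shank, 109 mm below the handle's centre, same axes. The end is bevelled: flat end 14.5 mm across, full hexagon from 1 mm up. Two corners of the hexagon point along x.
- slot (a point): Centre of the slot's mouth in the clamping bar, on the bar's top (z up, y along the bar and the slot). Slot 56x32 mm, round ends. 8 mm below the bar's top lies a steel slide plate with, flush in it, the round head (30 mm) of a bolt, up to 12 mm either way along y and 1 mm along x. In the head: a hexagon socket, 18.2 mm across flats, 13 mm deep (mouth eased by 0.6 mm a side), at an unknown angle.
- bolt (a joint): Angle turned by the bolt, rad, growing clockwise seen from above. It begins at 0 to 0.5 and meets a hard stop at 4.1 (tight); turning takes about 0.15 N m. Bolt and bar sink 4 mm a turn, the bar's underside then reaching the workpiece. The seated key has about 6 degrees of play each way.
- key_hole (a point): Centre of the mouth of the key's hole (24 mm round, 47 mm deep, floor 8 mm above the table) in the top of the tool block, a dark wooden block 70x150x55 mm, fixed to the table, y along its length, z up. The key's tip stands on the hole's floor.
- work_center (a point): Centre of the workpiece, a planed piece of timber 45x160x30 mm (long side along its y) lying on the jig's base against fence and end stop, under one end of the clamping bar.
- hammer: Joiner's hammer lying on the table behind the jig, 128x316x27 mm, a bystander.
- pencil: Flat carpenter's pencil lying on the table, 14x175x8 mm, a bystander.
Not all that is in view belongs to the job. Leave any pink look-alike of the part that bears key_handle alone.

How it is judged:
By the outcome, as a careful person would: the job done as asked, in the order asked, and still so for the second after the job is handed in, with the robot touching nothing.
It also fails if it takes over 67 s, if anything falls off the work surface, if the arm or the gripper's body presses on something with over 40 N, if the wrist force passes 120 N, or if a joint passes its speed limit or range.

## Robot

A 6-joint arm with a two-finger parallel gripper is mounted at the origin on a cart in front of the work surface, level with it; the furniture and walls round the work are solid. World frame = base frame: x ahead of the robot, y to its left, z up, the work surface at z = 0. Lengths are in m, angles in rad, forces in N, time in s.
With the tool pointing down it reaches from about 0.2 to 0.875 m from the base axis. Payload 3.4 kg.
Tool frame: the origin (TCP) lies midway between the tips of the shut fingers; the grasp point (between the pads) lies 19 mm behind it (r.grip_depth is the distance from the TCP to the grasp point, in m); z points along the fingers, y is the direction in which the jaws open and shut (so a half turn about z gives the same grasp; the last joint's range is limited). The gripper opens to 94 mm and grips with 3 to 60 N. Pads are 16 mm wide; open, the fingers measure 119 mm over their backs; the gripper's body (75 mm by 177 mm) begins 78 mm behind the grasp point.
Start: joints at [1.006, 0.276, 1.505, -0, 1.361, -0.121], TCP at [0.247, 0.519, 0.205] pointing down, gripper open.
Joint ranges: [-2.89, 2.89], [-0.75, 2.08], [0.22, 2.7], [-1.18, 4.32], [0.11, 2.71], [-2.7, 2.7]. Speed limits (rad/s): [2.57, 2.57, 3.14, 3.14, 3.14, 3.14].

## Interface

Orientations are given as a unit quaternion [x, y, z, w].
In Python, from rig import sensors, eyes, r gives the robot as it stands.
- The arm moves only by the tool send_rows, never from a script. Its argument "motion" is text: rows parted by semicolons, each of 6 numbers parted by spaces: the shift along the tool's x, y, z in m, then the turn, a rotation vector about the tool's x, y, z in rad. A call has 1 to 20 rows; each row is the pose to reach, as a shift and turn from the pose commanded when the call began, along the tool's axes at that moment; what a row does not reach only later rows make up. A row lasts 1/8 s, in which the tool goes at most 62.5 mm and 10.7 degrees, less where a joint would pass 70% of its speed; a pose out of reach is approached as far as the arm can. A call with a gripper value outside its range is refused whole. "gripper" is the finger opening in m, from 0 to 0.094, set as the call begins (left out, the last holds). The fingers move at their own pace and stop on an object; "grip_force" is the grip in N (left out, the last holds). Time passes only in rows, so rows that repeat a pose let the fingers close. It gives the time, the measured TCP pose, the force and the opening at its end, in the units of the state.
- sensors.get_state(): the state, without advancing time (a new reading comes with each control period).
- eyes.capture(name): name is "scene" or "top" or "wrist"; returns the picture (420x560x3 uint8, blue, green, red); there is no depth.
- eyes.camera_params(name): a dict with "fx", "fy", "cx", "cy" (pixels), "position" and "orientation" of the camera in the world; the wrist camera has in their place "T_tool_cam" (4x4, takes a point from camera to tool coordinates, whose origin is the TCP and whose axes are the flange's). Camera axes: x right, y down, z forward; pixel columns grow to the right and rows downward; lengths in m; the calibration is good to about 2 mm. A picture is of the moment at which its call begins: read the wrist's pose just before it. camera_params takes no time and is no camera call.
- r.sign_off(): hands the job in, once; it reports no verdict.
The state is a dict: "clock": time; "joints": joint angles; "joint_velocities": joint speeds; "joint_torque": joint torques, N m; "tcp_pos": TCP position; "ee_rot": TCP orientation; "ft_force": force on the tool from outside, world axes, zero at the start; "wrist_torque": the same for the moment, N m; "opening": finger opening in m.
Only numpy, scipy, OpenCV 4.12 (cv2) and the standard library are available. Lean on these libraries where they do the work, as an engineer would, in place of code of your own. Each camera call takes 0.05 s, during which the arm holds its last target.

## Working session

There is one attempt and no reset: what is moved stays moved. The work goes in short steps, Python scripts to look and compute and a tool call to move; the robot and the scene stay as the last step left them, time stands still between calls to the robot, and variables do not carry over. Pictures are saved under pics/ and viewed, and the job is handed in when it is done.

Besides the shell and the picture viewer there is one more tool, called after ">>>" as name(argument=value, ...) on one line, values as JSON. send_rows: Moves the arm, as the interface text tells. Its arguments: {"type":"object","properties":{"motion":{"type":"string"},"gripper":{"type":"number"},"grip_force":{"type":"number"}},"required":["motion"]}

```bash
ls; mkdir -p pics; python3 - <<'E'
from rig import sensors, eyes, r
import cv2
s=sensors.get_state()
for k,v in s.items(): print(k,v)
print(r.grip_depth)
for n in ("scene","top","wrist"):
    print(n,eyes.camera_params(n))
    cv2.imwrite(f"pics/{n}0.png",eyes.capture(n))
E
```

```text
pics
clock 0.0
joints [ 1.00599062e+00  2.76581491e-01  1.50612182e+00 -1.03193789e-05
  1.36071419e+00 -1.21011523e-01]
joint_velocities [-0.00064571 -0.00109987 -0.00111822 -0.00154898  0.00031926  0.00153222]
joint_torque [-1.28672473e-03 -4.04580259e+01 -2.37232608e+01  7.02389586e-02
  3.47153179e-02 -1.52059592e-04]
tcp_pos [0.2465908  0.51880169 0.20461697]
ee_rot [ 2.20079450e-01  9.75481524e-01 -8.61000006e-04 -3.02030892e-04]
ft_force [ 0.44795146 -0.02133848 -0.56009241]
wrist_torque [ 0.00584987 -0.01126865  0.03577063]
opening 0.09373156728819794
0.0188
scene {'fx': 399.2595640505139, 'fy': 399.2595640505139, 'cx': 275.94826989597414, 'cy': 212.02613350544087, 'position': array([ 0.20977621, -0.31937567,  0.89929849]), 'orientation': array([ 0.89087058, -0.2879128 ,  0.10157642, -0.33636003])}
top {'fx': 393.0220940411956, 'fy': 393.0220940411956, 'cx': 272.5937098360489, 'cy': 216.29027935762934, 'position': array([0.44858668, 0.22324145, 1.04307448]), 'orientation': array([ 0.71308716, -0.69636422,  0.05434404, -0.060252  ])}
wrist {'fx': 293.3467424748617, 'fy': 293.3467424748617, 'cx': 279.69841466533995, 'cy': 210.9748656557985, 'T_tool_cam': array([[-2.37331824e-04, -9.70305327e-01, -2.41883271e-01,
         7.05843216e-02],
       [ 9.99999966e-01, -2.56344734e-04,  4.71336619e-05,
         1.59916893e-04],
       [-1.07739546e-04, -2.41883252e-01,  9.70305354e-01,
        -1.78647744e-01],
       [ 0.00000000e+00,  0.00000000e+00,  0.00000000e+00,
         1.00000000e+00]])}
```

View pics/scene0.png

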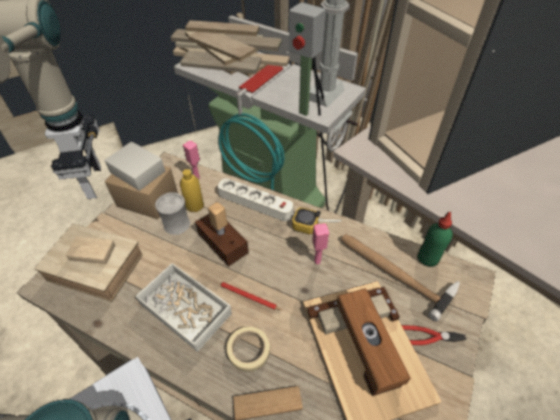

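View pics/top0.png

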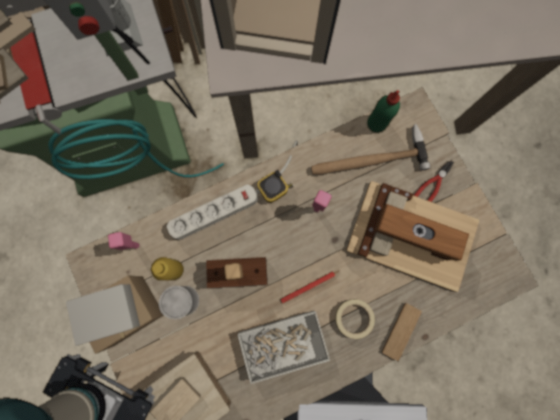

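View pics/wrist0.png

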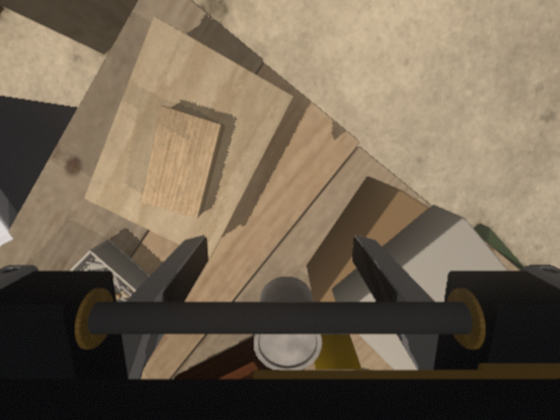

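Candidates for the key: the wooden handle in the dark block, top (233,271) / scene (218,216). The pink look-alikes are at top (320,200) and (120,241). By the description I choose the wooden one in the block, and check it in close crops.

```bash
cat > h.py <<'E'
import numpy as np, cv2
from scipy.spatial.transform import Rotation as R
from rig import sensors, eyes, r
def cam(n):
    p=eyes.camera_params(n)
    K=np.array([[p['fx'],0,p['cx']],[0,p['fy'],p['cy']],[0,0,1]])
    if n=='wrist':
        s=sensors.get_state(); T=np.eye(4); T[:3,:3]=R.from_quat(s['ee_rot']).as_matrix(); T[:3,3]=s['tcp_pos']
        T=T@p['T_tool_cam']; return K,T[:3,:3],T[:3,3]
    return K,R.from_quat(p['orientation']).as_matrix(),np.array(p['position'])
def ray(n,u,v,c=None):
    K,M,t=c or cam(n); d=M@np.linalg.solve(K,[u,v,1.]); return t,d
def onz(n,u,v,z,c=None):
    t,d=ray(n,u,v,c); return t+d*(z-t[2])/d[2]
def proj(n,P,c=None):
    K,M,t=c or cam(n); q=(np.atleast_2d(P)-t)@M; q=q@K.T; return q[:,:2]/q[:,2:]
def tri(a,b):
    A=[];B=[]
    for n,u,v in (a,b):
        t,d=ray(n,u,v); d=d/np.linalg.norm(d); Q=np.eye(3)-np.outer(d,d); A.append(Q);B.append(Q@t)
    return np.linalg.lstsq(np.vstack(A),np.hstack(B),rcond=None)[0]
def crop(img,x0,y0,x1,y1,k,name):
    c=img[y0:y1,x0:x1]; cv2.imwrite(name,cv2.resize(c,None,fx=k,fy=k,interpolation=cv2.INTER_CUBIC))
E
python3 - <<'E'
from h import *
t=cv2.imread('pics/top0.png'); s=cv2.imread('pics/scene0.png')
crop(t,195,240,285,300,8,'pics/tk.png')
crop(s,180,190,260,270,7,'pics/sk.png')
crop(t,345,175,485,295,5,'pics/tj.png')
crop(s,295,275,445,420,4,'pics/sj.png')
E
```

```text
(no output)
```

View pics/tk.png

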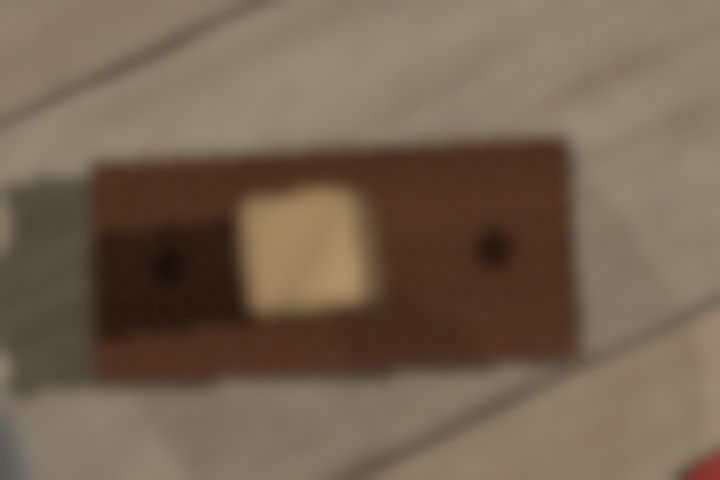

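View pics/sk.png

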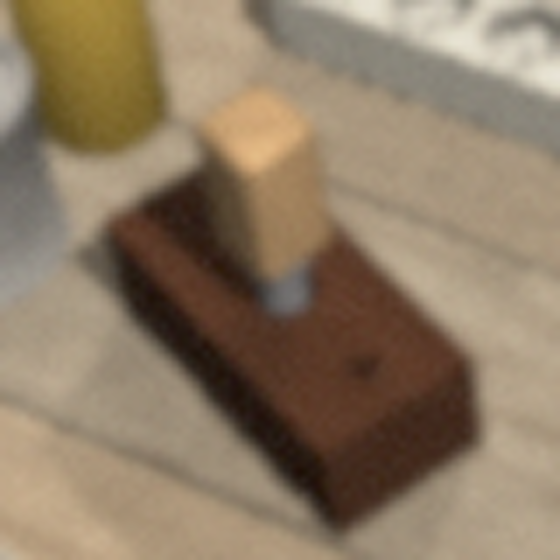

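View pics/tj.png

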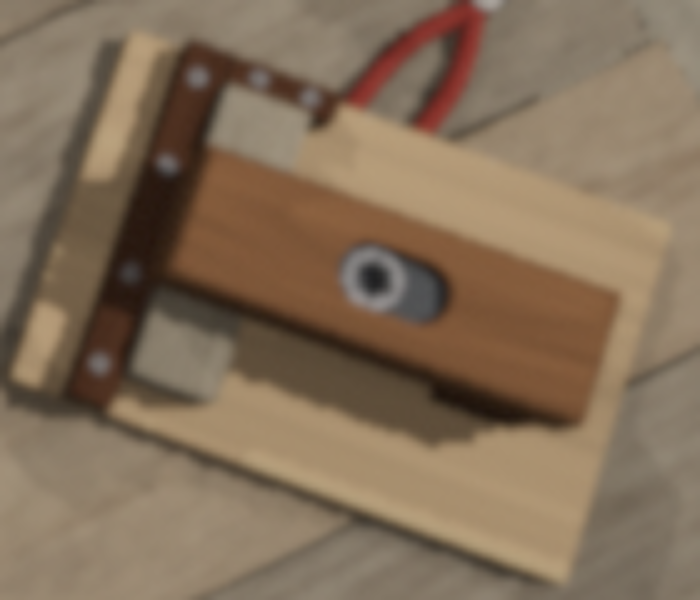

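View pics/sj.png

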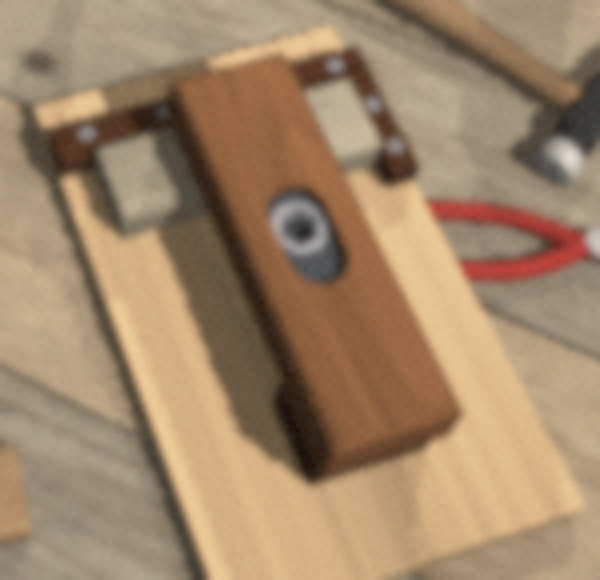

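```bash
python3 - <<'E'
from h import *
f=lambda x,y:(195+x/8,240+y/8)
c=[onz('top',*f(*p),0.151) for p in [(240,195),(360,187),(368,308),(247,315)]]
print('handle',np.mean(c,0),[np.round(x,3) for x in c])
b=[onz('top',*f(*p),0.055) for p in [(95,162),(568,140),(578,355),(97,382)]]
print('block',np.mean(b,0),np.round(b,3), np.degrees(np.arctan2(*(b[1]-b[0])[1::-1])))
for e in (0,1,2,3): d=c[(e+1)%4]-c[e]; print(np.degrees(np.arctan2(d[1],d[0])),np.linalg.norm(d))
print('key tri',tri(('top',232.5,271.5),('scene',180+258/7,190+128/7)))
print('bolt tri',tri(('top',420.2,231),('scene',370,332.5)))
g=lambda x,y:('top',345+x/5,175+y/5); q=lambda x,y:('scene',295+x/4,275+y/4)
print('slot c',tri(g(395,284),q(307,235)))
P=[tri(g(*a),q(*b)) for a,b in [((213,148),(283,55)),((620,293),(460,412)),((580,418),(322,470)),((165,275),(175,92))]]
print('bar',np.round(P,3), np.mean(P,0))
E
```

```text
handle [0.46687031 0.31858736 0.151     ] [array([0.482, 0.337, 0.151]), array([0.485, 0.303, 0.151]), array([0.452, 0.3  , 0.151]), array([0.449, 0.334, 0.151])]
block [0.46657835 0.31916155 0.055     ] [[0.495 0.395 0.055]
 [0.505 0.247 0.055]
 [0.439 0.243 0.055]
 [0.427 0.391 0.055]] -85.97887351681497
-84.83447686980622 0.033911534633930415
-174.0382430963617 0.03382558550080093
94.65852776683373 0.03397102185975563
5.869510019497286 0.033524253034314604
key tri [0.46846793 0.31911465 0.1482532 ]
bolt tri [ 0.57836945 -0.13045913  0.08292753]
slot c [ 0.57554152 -0.13654928  0.09132841]
bar [[ 0.641 -0.05   0.09 ]
 [ 0.573 -0.246  0.089]
 [ 0.509 -0.227  0.076]
 [ 0.579 -0.028  0.081]] [ 0.57566707 -0.13775318  0.08408043]
```

```bash
cat >> h.py <<'E'
import json,os
def Rdown(yaw): # yaw (deg) of tool y
    a=np.radians(yaw); y=np.array([np.cos(a),np.sin(a),0]); z=np.array([0,0,-1.]); return np.c_[np.cross(y,z),y,z]
def mv(pos,yaw,frm=None):
    """frm: (pos,yaw) commanded; None = measured"""
    s=sensors.get_state()
    if frm is None: p0=s['tcp_pos']; R0=R.from_quat(s['ee_rot']).as_matrix()
    else: p0=np.array(frm[0]); R0=Rdown(frm[1])
    d=R0.T@(np.array(pos)-p0); w=R.from_matrix(R0.T@Rdown(yaw)).as_rotvec()
    print('row',np.round(d,4),np.round(w,4))
def st():
    s=sensors.get_state(); Rm=R.from_quat(s['ee_rot']).as_matrix()
    print('t',round(s['clock'],2),'p',np.round(s['tcp_pos'],4),'yaw',round(np.degrees(np.arctan2(Rm[1,1],Rm[0,1])),2),'z',np.round(Rm[:,2],4),'F',np.round(s['ft_force'],2),'M',np.round(s['wrist_torque'],3),'op',round(s['opening'],4),'j',np.round(s['joints'],3))
E
python3 - <<'E'
from h import *
st(); mv((0.467,0.319,0.30),5.2)
E
```

```text
t 0.15 p [0.2467 0.5189 0.2048] yaw 64.57 z [-7.0e-04 -1.2e-03 -1.0e+00] F [-0.22 -0.2   0.01] M [-0.009  0.022 -0.013] op 0.0942 j [ 1.006  0.276  1.506 -0.     1.361 -0.121]
row [-0.2848 -0.0861 -0.0951] [-1.3000e-03  6.0000e-04  1.0363e+00]
```

>>> send_rows(motion="-0.285 -0.086 -0.095 0 0 1.036;-0.285 -0.086 -0.095 0 0 1.036;-0.285 -0.086 -0.095 0 0 1.036;-0.285 -0.086 -0.095 0 0 1.036;-0.285 -0.086 -0.095 0 0 1.036;-0.285 -0.086 -0.095 0 0 1.036;-0.285 -0.086 -0.095 0 0 1.036;-0.285 -0.086 -0.095 0 0 1.036", gripper=0.094, grip_force=40)

```text
clock: 1.15
tcp_pos: [0.4667, 0.3195, 0.3]
ee_rot: [0.673, 0.739, -0.0, -0.0]
ft_force: [0.3, 0.3, 0.2]
opening: 0.0942
```

```bash
python3 - <<'E'
from h import *
st(); cv2.imwrite('pics/w1.png',eyes.capture('wrist')); st()
print(proj('wrist',[(0.467,0.319,0.151)]))
E
```

```text
t 1.15 p [0.4667 0.3195 0.3   ] yaw 5.34 z [-1.e-03 -3.e-04 -1.e+00] F [0.34 0.33 0.24] M [-0.042  0.041  0.005] op 0.0942 j [0.477 0.225 1.345 0.    1.572 0.384]
t 1.2 p [0.4666 0.3197 0.3001] yaw 5.34 z [-9.e-04 -3.e-04 -1.e+00] F [ 0.35 -0.1  -0.6 ] M [-0.095  0.1    0.01 ] op 0.0941 j [0.478 0.225 1.345 0.    1.572 0.384]
[[280.54924947 201.97535083]]
```

View pics/w1.png

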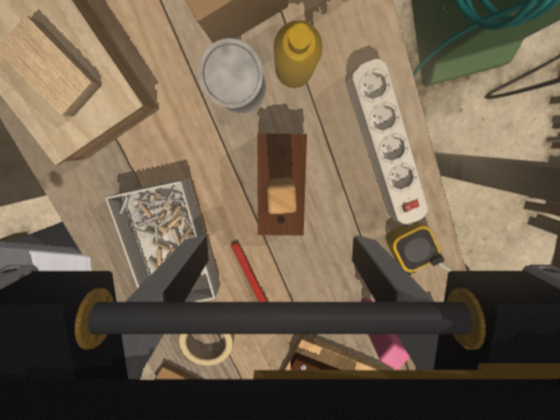

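```bash
python3 - <<'E'
from h import *
i=cv2.imread('pics/w1.png'); crop(i,240,120,330,245,6,'pics/w1c.png')
E
```

```text
(no output)
```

View pics/w1c.png

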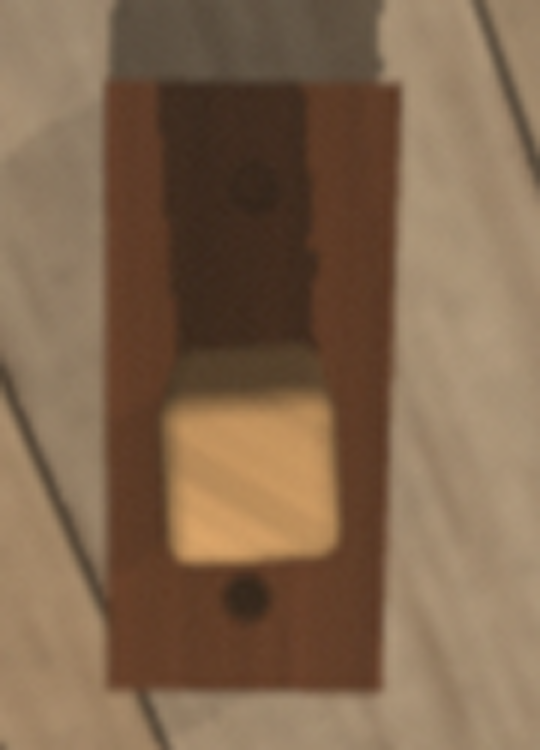

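```bash
python3 - <<'E'
from h import *
f=lambda x,y:(240+x/6,120+y/6)
c=[onz('wrist',*f(*p),0.151) for p in [(164,401),(332,392),(340,556),(172,564)]]
print('handle',np.mean(c,0))
for e in (0,1,2,3): d=c[(e+1)%4]-c[e]; print(np.degrees(np.arctan2(d[1],d[0])),np.linalg.norm(d))
c=[onz('wrist',*f(*p),0.055) for p in [(106,80),(402,84),(382,690),(108,690)]]
print('block',np.mean(c,0))
for e in (0,1,2,3): d=c[(e+1)%4]-c[e]; print(np.degrees(np.arctan2(d[1],d[0])),np.linalg.norm(d))
E
```

```text
handle [0.46841569 0.32160499 0.151     ]
8.433167011940707 0.03161495254092969
-81.16473749043976 0.0318471563633608
-171.84127600590816 0.03233907024914362
97.52883032989224 0.03169541864720036
block [0.46842645 0.32143438 0.055     ]
4.580405085084572 0.06891912697805043
-85.33446667107567 0.14847629654619357
-174.6528192110475 0.06940065722957785
94.48272393316802 0.14940509445265684
```

```bash
python3 - <<'E'
from h import *
mv((0.468,0.3203,0.13),7.0);mv((0.468,0.3203,0.098),7.0)
E
```

```text
row [0.0005 0.0016 0.1701] [-0.0009  0.0002 -0.0289]
row [0.0005 0.0016 0.2021] [-0.0009  0.0002 -0.0289]
```

>>> send_rows(motion="0.0005 0.0015 0.06 0 0 -0.029;0.0005 0.0015 0.11 0 0 -0.029;0.0005 0.0015 0.16 0 0 -0.029;0.0005 0.0015 0.19 0 0 -0.029;0.0005 0.0015 0.202 0 0 -0.029;0.0005 0.0015 0.202 0 0 -0.029")

```text
clock: 1.95
tcp_pos: [0.4684, 0.3203, 0.0983]
ee_rot: [0.663, 0.749, -0.0, -0.0]
ft_force: [-0.0, 1.2, 0.0]
opening: 0.0942
```

>>> send_rows(motion="0 0 0 0 0 0;0 0 0 0 0 0;0 0 0 0 0 0;0 0 0 0 0 0;0 0 0 0 0 0;0 0 0 0 0 0", gripper=0.02, grip_force=20)

```text
clock: 2.7
tcp_pos: [0.4688, 0.3199, 0.0984]
ee_rot: [0.663, 0.748, -0.0, -0.0]
ft_force: [0.7, 0.6, -0.3]
opening: 0.0373
```

```bash
python3 - <<'E'
from h import *
st(); cv2.imwrite('pics/w2.png',eyes.capture('wrist'))
E
```

```text
t 2.7 p [0.4688 0.3199 0.0984] yaw 6.87 z [-0.  0. -1.] F [ 0.66  0.62 -0.25] M [-0.027  0.067  0.019] op 0.0373 j [0.476 0.344 1.686 0.    1.112 0.356]
```

View pics/w2.png

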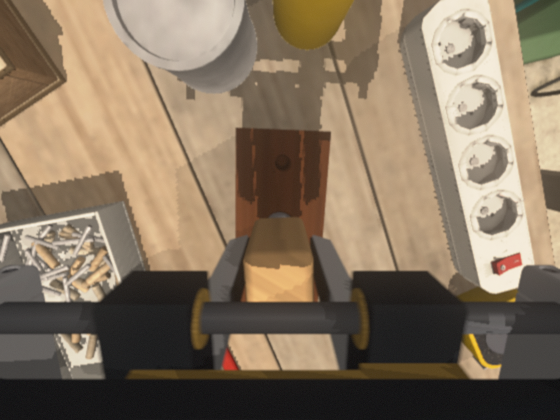

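>>> send_rows(motion="0 0 0 0 0 0;0 0 0 0 0 0;0 0 0 0 0 0", grip_force=25)

```text
clock: 3.12
tcp_pos: [0.4688, 0.3199, 0.0985]
ee_rot: [0.663, 0.748, -0.0, -0.0]
ft_force: [-0.4, 0.1, 0.1]
opening: 0.0337
```

```bash
python3 - <<'E'
from h import *
st(); mv((0.4685,0.320,0.098),97)
E
```

```text
t 3.12 p [0.4688 0.3199 0.0985] yaw 6.88 z [-1.e-04 -1.e-04 -1.e+00] F [-0.45  0.1   0.12] M [-0.103  0.143  0.026] op 0.0337 j [ 0.476  0.344  1.686 -0.     1.112  0.356]
row [ 0.0002 -0.0002  0.0005] [-1.0000e-04 -0.0000e+00 -1.5729e+00]
```

>>> send_rows(motion="0 0 0 0 0 0;0 0 0 0 0 0;0 0 0 0 0 0;0 0 0 0 0 0;0 0 0 0 0 0;0 0 0 0 0 -0.15;0 0 0 0 0 -0.33;0 0 0 0 0 -0.51;0 0 0 0 0 -0.69;0 0 0 0 0 -0.87;0 0 0 0 0 -1.05;0 0 0 0 0 -1.23;0 0 0 0 0 -1.41;0 0 0 0 0 -1.571;0 0 0 0 0 -1.571;0 0 0 0 0 -1.571", gripper=0.085)

```text
clock: 5.12
tcp_pos: [0.4688, 0.3199, 0.0985]
ee_rot: [-0.059, 0.998, 0.0, 0.0]
ft_force: [-0.8, -0.6, 1.5]
opening: 0.0853
```

>>> send_rows(motion="0 0 0 0 0 0;0 0 0 0 0 0;0 0 0 0 0 0;0 0 0 0 0 0;0 0 0 0 0 0;0 0 0 0 0 0;0 0 0 0 0 0;0 0 0 0 0 0", gripper=0.02, grip_force=40)

```text
clock: 6.12
tcp_pos: [0.4688, 0.32, 0.0985]
ee_rot: [-0.06, 0.998, 0.0, -0.0]
ft_force: [0.2, -0.3, 1.0]
opening: 0.0337
```

```bash
python3 - <<'E'
from h import *
st(); cv2.imwrite('pics/w3.png',eyes.capture('wrist'))
E
```

```text
t 6.12 p [0.4688 0.32   0.0985] yaw 96.88 z [-0.e+00  3.e-04 -1.e+00] F [ 0.17 -0.28  1.02] M [ 0.124  0.08  -0.017] op 0.0337 j [ 0.476  0.344  1.685  0.     1.112 -1.215]
```

View pics/w3.png

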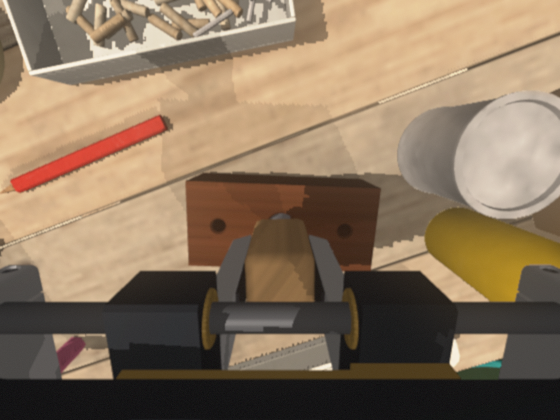

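```bash
python3 - <<'E'
from h import *
print(onz('top',320,200,0.1))
mv((0.4688,0.32,0.29),96.88);mv((0.634,-0.095,0.29),125);mv((0.634,-0.095,0.21),125)
E
```

```text
[0.64590718 0.11807081 0.1       ]
row [ 0.      0.     -0.1915] [0.0002 0.     0.0001]
row [-0.1143 -0.4318 -0.1916] [ 2.000e-04  1.000e-04 -4.907e-01]
row [-0.1143 -0.4318 -0.1116] [ 2.000e-04  1.000e-04 -4.907e-01]
```

>>> send_rows(motion="0 0 -0.03 0 0 0;0 0 -0.08 0 0 0;0 0 -0.14 0 0 0;0 0 -0.19 0 0 0;-0.013 -0.05 -0.19 0 0 -0.05;-0.026 -0.1 -0.19 0 0 -0.1;-0.04 -0.15 -0.19 0 0 -0.16;-0.053 -0.2 -0.19 0 0 -0.23;-0.066 -0.25 -0.19 0 0 -0.3;-0.08 -0.3 -0.19 0 0 -0.36;-0.093 -0.35 -0.19 0 0 -0.42;-0.106 -0.4 -0.18 0 0 -0.49;-0.114 -0.43 -0.15 0 0 -0.49;-0.114 -0.432 -0.112 0 0 -0.49;-0.114 -0.432 -0.112 0 0 -0.49;-0.114 -0.432 -0.112 0 0 -0.49")

```text
clock: 8.18
tcp_pos: [0.6343, -0.0951, 0.2115]
ee_rot: [-0.301, 0.954, -0.0, 0.001]
ft_force: [0.3, 0.5, -1.1]
opening: 0.0338
```

```bash
python3 - <<'E'
from h import *
st(); i=eyes.capture('wrist'); cv2.imwrite('pics/w4.png',i); st()
E
```

```text
t 8.18 p [ 0.6343 -0.0951  0.2115] yaw 124.99 z [ 1.2e-03 -2.0e-04 -1.0e+00] F [ 0.28  0.46 -1.06] M [ 0.082 -0.054  0.019] op 0.0338 j [-0.257  0.373  1.345  0.     1.423 -2.439]
t 8.22 p [ 0.6347 -0.0951  0.2123] yaw 125.0 z [ 2.9e-03 -7.0e-04 -1.0e+00] F [-0.19  1.16 -1.73] M [0.032 0.041 0.016] op 0.0336 j [-0.257  0.372  1.344  0.     1.423 -2.439]
```

View pics/w4.png

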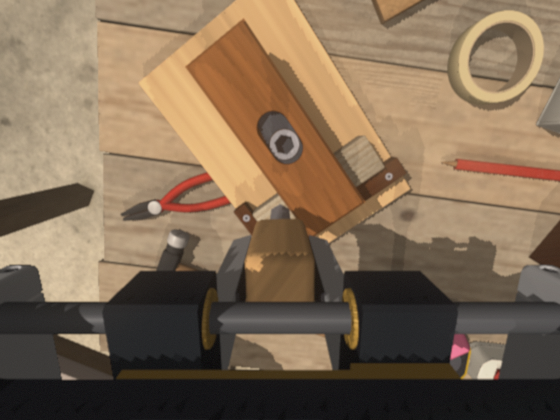

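Socket visible at (284,143) with its dark hexagon; slot centre near (280,136). Zooming.

```bash
python3 - <<'E'
from h import *
i=cv2.imread('pics/w4.png'); crop(i,250,105,315,175,9,'pics/w4c.png'); crop(i,255,190,305,240,9,'pics/w4d.png')
E
```

```text
(no output)
```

View pics/w4c.png

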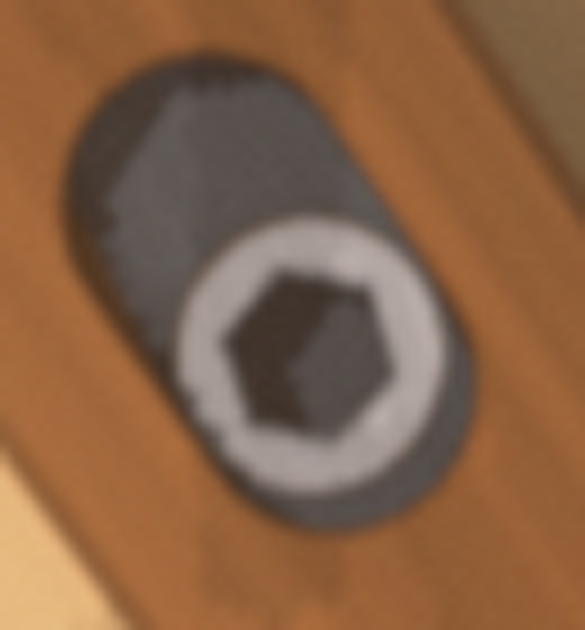

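View pics/w4d.png

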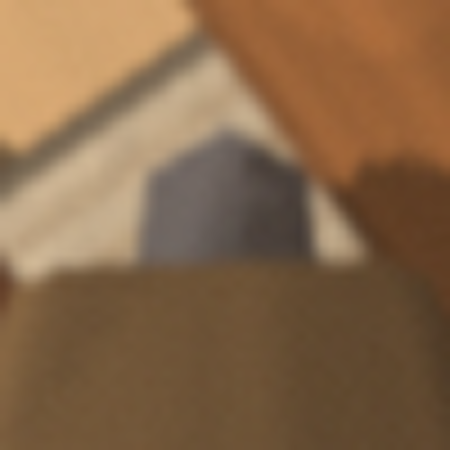

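```bash
cat > bolt.py <<'E'
from h import *
E
python3 - <<'E'
from h import *
f=lambda x,y:(250+x/9,105+y/9)
w=('wrist',)+f(311,355)
t=('top',420.2,231); s=('scene',370,332.5)
print('w-top',tri(w,t),'w-scene',tri(w,s),'t-s',tri(t,s))
for z in (0.074,0.08,0.086):
    print(z,onz(*w,z),onz(*t,z),onz(*s,z))
z=0.08
c=np.array([onz('wrist',*f(*p),z) for p in [(290,270),(372,290),(392,362),(325,440),(250,425),(225,345)]])
m=c.mean(0); print(m)
d=c-m; a=np.degrees(np.arctan2(d[:,1],d[:,0])); print(np.round(a%60,1),np.round(np.linalg.norm(d,axis=1)*1e3,1))
rim=np.array([onz('wrist',*f(*p),z) for p in [(178,355),(445,355),(311,218),(311,493)]]); print(rim.mean(0),np.linalg.norm(rim[0]-rim[1]),np.linalg.norm(rim[2]-rim[3]))
E
```

```text
w-top [ 0.57827859 -0.12754326  0.08807715] w-scene [ 0.58058526 -0.12835342  0.07869177] t-s [ 0.57836945 -0.13045913  0.08292753]
0.074 [ 0.57993172 -0.12672221  0.074     ] [ 0.57866778 -0.1331796   0.074     ] [ 0.58340168 -0.12879031  0.074     ]
0.08 [ 0.57986514 -0.12687186  0.08      ] [ 0.57786238 -0.13097283  0.08      ] [ 0.58068539 -0.13017589  0.08      ]
0.086 [ 0.57979857 -0.1270215   0.086     ] [ 0.57705699 -0.12876606  0.086     ] [ 0.57796909 -0.13156146  0.086     ]
[ 0.58006401 -0.12702111  0.08      ]
[48.  50.6  0.8 46.2 54.  57.9] [ 9.8 10.2  9.6  9.7 10.3  9.7]
[ 0.57995001 -0.12677777  0.08      ] 0.0306608887248776 0.030814601531658697
```

```bash
python3 - <<'E'
from h import *
st(); mv((0.580,-0.127,0.195),83)
E
```

```text
t 8.22 p [ 0.6347 -0.0951  0.2123] yaw 125.0 z [ 2.9e-03 -7.0e-04 -1.0e+00] F [-0.19  1.16 -1.73] M [0.032 0.041 0.016] op 0.0336 j [-0.257  0.372  1.344  0.     1.423 -2.439]
row [0.0632 0.0053 0.0172] [-0.0014  0.0027  0.7331]
```

>>> send_rows(motion="0.01 0.001 0 0 0 0.1;0.03 0.003 0.003 0 0 0.28;0.05 0.004 0.006 0 0 0.46;0.063 0.005 0.01 0 0 0.6;0.063 0.005 0.016 0 0 0.733;0.063 0.005 0.016 0 0 0.733;0.063 0.005 0.016 0 0 0.733")

```text
clock: 9.1
tcp_pos: [0.5801, -0.1271, 0.1959]
ee_rot: [0.06, 0.998, -0.0, 0.001]
ft_force: [0.6, 0.4, -1.8]
opening: 0.034
```

```bash
python3 - <<'E'
from h import *
st(); i=eyes.capture('wrist'); cv2.imwrite('pics/w5.png',i); st()
crop(i,230,160,330,250,7,'pics/w5c.png')
E
```

```text
t 9.1 p [ 0.5801 -0.1271  0.1959] yaw 83.11 z [ 2.5e-03 -7.0e-04 -1.0e+00] F [ 0.56  0.35 -1.81] M [ 0.037 -0.055  0.038] op 0.034 j [-0.333  0.308  1.482  0.     1.349 -1.783]
t 9.15 p [ 0.58   -0.1271  0.1956] yaw 83.08 z [ 2.e-03 -6.e-04 -1.e+00] F [ 0.55  0.04 -2.94] M [0.076 0.006 0.007] op 0.034 j [-0.333  0.308  1.482  0.     1.349 -1.783]
```

View pics/w5c.png

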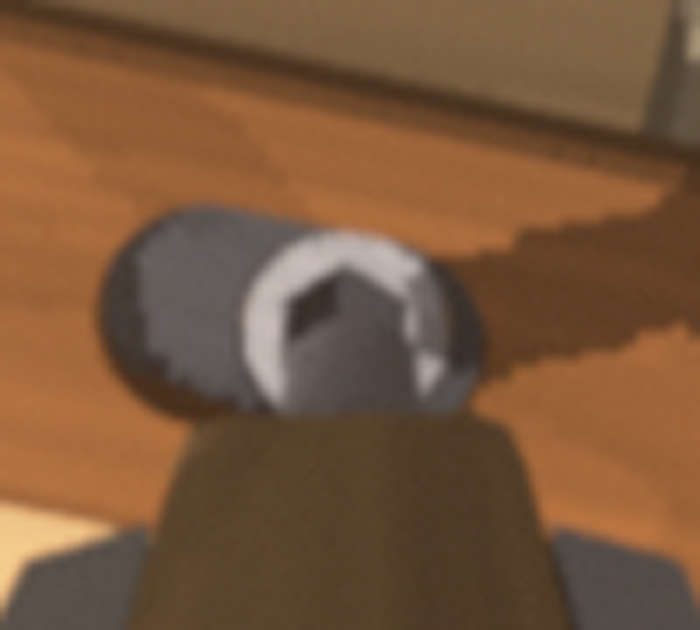

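```bash
python3 - <<'E'
from h import *
c=cam('wrist'); f=lambda P:(proj('wrist',P)-[230,160])*7
print('tool tip center',f([0.58,-0.127,0.1055]))
a=np.radians(173)
print('near corner',f([0.58+.0085*np.cos(a),-0.127+.0085*np.sin(a),0.1055]))
for z in (.080,.084,.088):
  th=np.linspace(0,2*np.pi,5)[:4]+a
  for C in ([0.58,-0.127],):
    print(z,np.round(f([[C[0]+.015*np.cos(t),C[1]+.015*np.sin(t),z] for t in th]),0).tolist())
E
```

```text
tool tip center [[346.28829681 380.22408364]]
near corner [[346.35484195 319.00319764]]
0.08 [[347.0, 236.0], [245.0, 336.0], [346.0, 434.0], [448.0, 336.0]]
0.084 [[347.0, 241.0], [243.0, 342.0], [346.0, 442.0], [450.0, 343.0]]
0.088 [[347.0, 246.0], [242.0, 349.0], [346.0, 449.0], [451.0, 349.0]]
```

```bash
python3 - <<'E'
from h import *
i=cv2.imread('pics/w5.png')[185:222,262:300]; g=np.clip((i.astype(float)-20)*2.2,0,255).astype(np.uint8)
cv2.imwrite('pics/w5e.png',cv2.resize(g,None,fx=16,fy=16,interpolation=cv2.INTER_CUBIC))
E
```

```text
(no output)
```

View pics/w5e.png

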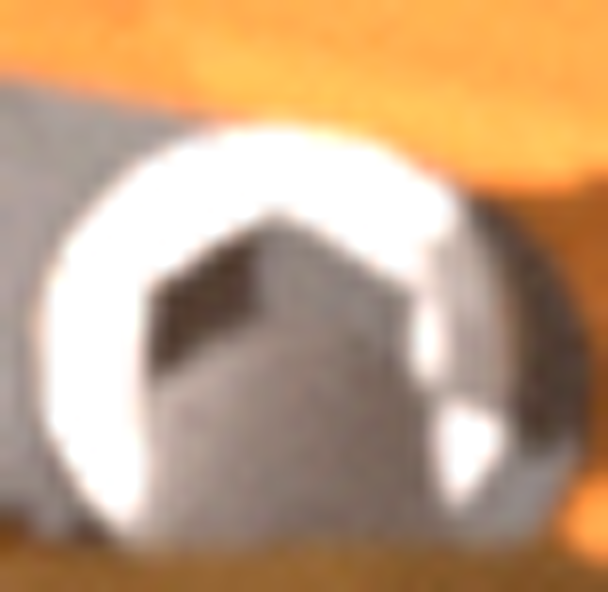

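```bash
python3 - <<'E'
from h import *
st(); mv((0.5792,-0.1273,0.176),83)
E
```

```text
t 9.15 p [ 0.58   -0.1271  0.1956] yaw 83.08 z [ 2.e-03 -6.e-04 -1.e+00] F [ 0.55  0.04 -2.94] M [0.076 0.006 0.007] op 0.034 j [-0.333  0.308  1.482  0.     1.349 -1.783]
row [ 0.0008 -0.0003  0.0196] [-0.0004  0.0021  0.0015]
```

>>> send_rows(motion="0.0008 -0.0003 0.01 0 0 0;0.0008 -0.0003 0.017 0 0 0;0.0008 -0.0003 0.0195 0 0 0;0.0008 -0.0003 0.0195 0 0 0")

```text
clock: 9.65
tcp_pos: [0.5783, -0.1275, 0.1745]
ee_rot: [0.061, 0.998, 0.0, -0.0]
ft_force: [-0.3, -0.1, -1.2]
opening: 0.0336
```

>>> send_rows(motion="0 0 0.001 0 0 0;0 0 0.002 0 0 0;0 0 0.003 0 0 0;0 0 0.003 0 0 0")

```text
clock: 10.15
tcp_pos: [0.5785, -0.1275, 0.172]
ee_rot: [0.061, 0.998, 0.0, 0.0]
ft_force: [0.6, 0.4, -2.8]
opening: 0.0343
```

```bash
python3 - <<'E'
from h import *
st()
E
```

```text
t 10.15 p [ 0.5785 -0.1275  0.172 ] yaw 82.96 z [ 2.e-04  1.e-04 -1.e+00] F [ 0.56  0.38 -2.78] M [-0.006 -0.021  0.004] op 0.0343 j [-0.334  0.322  1.522  0.     1.297 -1.782]
```

>>> send_rows(motion="0 0 0.001 0 0 0;0 0 0.002 0 0 0;0 0 0.003 0 0 0;0 0 0.003 0 0 0")

```text
clock: 10.65
tcp_pos: [0.5789, -0.1278, 0.169]
ee_rot: [0.061, 0.998, -0.0, 0.001]
ft_force: [1.7, -0.9, -1.0]
opening: 0.0341
```

>>> send_rows(motion="0 0 0.001 0 0 0;0 0 0.002 0 0 0;0 0 0.003 0 0 0;0 0 0.003 0 0 0")

```text
clock: 11.15
tcp_pos: [0.5789, -0.1278, 0.166]
ee_rot: [0.061, 0.998, -0.0, 0.001]
ft_force: [2.4, -1.6, -2.0]
opening: 0.034
```

```bash
python3 - <<'E'
from h import *
st()
E
```

```text
t 11.15 p [ 0.5789 -0.1278  0.166 ] yaw 82.96 z [ 1.e-03 -5.e-04 -1.e+00] F [ 2.36 -1.6  -2.  ] M [-0.457 -0.625  0.004] op 0.034 j [-0.334  0.326  1.532 -0.     1.283 -1.782]
```

>>> send_rows(motion="0 0 0.001 0 0 0;0 0 0.002 0 0 0;0 0 0.003 0 0 0;0 0 0.003 0 0 0")

```text
clock: 11.65
tcp_pos: [0.5789, -0.1278, 0.163]
ee_rot: [0.061, 0.998, -0.0, 0.0]
ft_force: [2.8, -2.0, -1.2]
opening: 0.034
```

>>> send_rows(motion="0 0 0.001 0 0 0;0 0 0.002 0 0 0;0 0 0.003 0 0 0;0 0 0.003 0 0 0")

```text
clock: 12.15
tcp_pos: [0.5788, -0.1277, 0.16]
ee_rot: [0.061, 0.998, -0.0, 0.0]
ft_force: [3.7, -2.3, -0.9]
opening: 0.0342
```

```bash
python3 - <<'E'
from h import *
st();cv2.imwrite('pics/w6.png',eyes.capture('wrist')); cv2.imwrite('pics/s6.png',eyes.capture('scene'))
E
```

```text
t 12.15 p [ 0.5788 -0.1277  0.16  ] yaw 82.96 z [ 9.e-04 -4.e-04 -1.e+00] F [ 3.66 -2.34 -0.9 ] M [-0.7   -1.053 -0.044] op 0.0342 j [-0.334  0.33   1.541 -0.     1.27  -1.782]
```

View pics/w6.png

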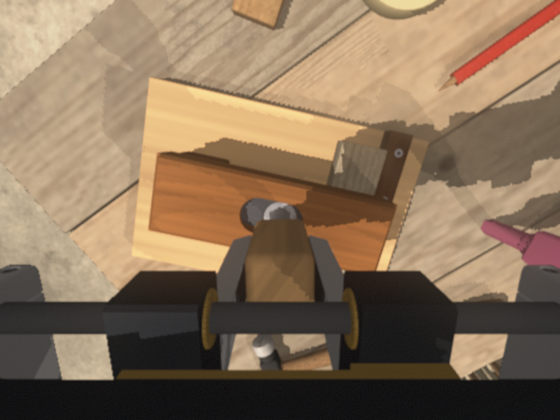

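>>> send_rows(motion="-0.0003 -0.0002 0.001 0 0 0;-0.0005 -0.0003 0.002 0 0 0;-0.0005 -0.0003 0.002 0 0 0")

```text
clock: 12.62
tcp_pos: [0.579, -0.1278, 0.1598]
ee_rot: [0.061, 0.998, -0.0, 0.001]
ft_force: [1.6, -2.2, 8.7]
opening: 0.0342
```

>>> send_rows(motion="0 0 0.001 0 0 0;0 0 0.002 0 0 0;0 0 0.002 0 0 0")

```text
clock: 13.0
tcp_pos: [0.5791, -0.1278, 0.1597]
ee_rot: [0.061, 0.998, -0.0, 0.001]
ft_force: [0.8, -1.0, 17.1]
opening: 0.0338
```

```bash
python3 - <<'E'
from h import *
st()
E
```

```text
t 13.0 p [ 0.5791 -0.1278  0.1597] yaw 82.97 z [ 2.6e-03 -7.0e-04 -1.0e+00] F [ 0.81 -0.95 17.1 ] M [-0.305  0.161  0.029] op 0.0338 j [-0.335  0.329  1.542  0.     1.267 -1.783]
```

>>> send_rows(motion="0 0 -0.0015 0 0 0;0 0 -0.0015 0 0 0.08;0 0 -0.0015 0 0 0.16;0 0 -0.0014 0 0 0.24;0 0 -0.0014 0 0 0.32;0 0 -0.0013 0 0 0.4;0 0 -0.0013 0 0 0.5;0 0 -0.0012 0 0 0.6")

```text
clock: 14.0
tcp_pos: [0.5793, -0.128, 0.1596]
ee_rot: [0.355, 0.935, -0.0, 0.001]
ft_force: [2.0, -2.2, 11.4]
opening: 0.0338
```

```bash
python3 - <<'E'
from h import *
st()
E
```

```text
t 14.0 p [ 0.5793 -0.128   0.1596] yaw 48.43 z [ 2.3e-03 -9.0e-04 -1.0e+00] F [ 2.03 -2.22 11.38] M [-0.532 -0.405  0.18 ] op 0.0338 j [-0.335  0.33   1.542 -0.     1.267 -1.18 ]
```

>>> send_rows(motion="0 0 0.0001 0 0 0.12;0 0 0.0002 0 0 0.26;0 0 0.0003 0 0 0.4;0 0 0.0003 0 0 0.54;0 0 0.0004 0 0 0.68;0 0 0.0005 0 0 0.82;0 0 0.0006 0 0 0.96;0 0 0.0007 0 0 1.1;0 0 0.0008 0 0 1.24;0 0 0.0009 0 0 1.4;0 0 0.0009 0 0 1.4")

```text
clock: 15.38
tcp_pos: [0.579, -0.1279, 0.1586]
ee_rot: [0.873, 0.487, 0.001, 0.001]
ft_force: [0.8, -1.7, 11.3]
opening: 0.0336
```

```bash
python3 - <<'E'
from h import *
st();cv2.imwrite('pics/s7.png',eyes.capture('scene'))
E
```

```text
t 15.38 p [ 0.579  -0.1279  0.1586] yaw -31.67 z [ 1.6e-03 -6.0e-04 -1.0e+00] F [ 0.8  -1.71 11.3 ] M [-0.623 -0.118 -0.045] op 0.0336 j [-0.335  0.331  1.544 -0.     1.266  0.218]
```

View pics/s7.png

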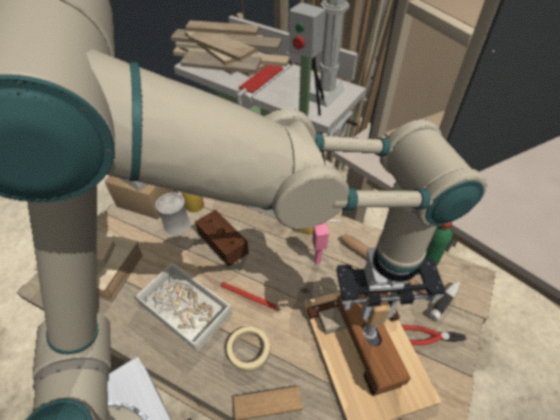

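>>> send_rows(motion="0 0 0.0001 0 0 0.12;0 0 0.0002 0 0 0.26;0 0 0.0003 0 0 0.4;0 0 0.0003 0 0 0.54;0 0 0.0004 0 0 0.68;0 0 0.0005 0 0 0.82;0 0 0.0006 0 0 0.96;0 0 0.0007 0 0 1.1;0 0 0.0008 0 0 1.24;0 0 0.0008 0 0 1.32")

```text
clock: 16.68
tcp_pos: [0.579, -0.1275, 0.1578]
ee_rot: [0.989, -0.151, 0.001, -0.0]
ft_force: [1.9, -0.5, 10.9]
opening: 0.0341
```

```bash
python3 - <<'E'
from h import *
st()
E
```

```text
t 16.68 p [ 0.579  -0.1275  0.1578] yaw -107.39 z [ 0.0015  0.     -1.    ] F [ 1.88 -0.54 10.89] M [-0.259 -0.158  0.172] op 0.0341 j [-3.340e-01  3.310e-01  1.545e+00  1.000e-03  1.264e+00  1.540e+00]
```

>>> send_rows(motion="0 0 0 0 0 0.05;0 0 0.0001 0 0 0.1;0 0 0.0001 0 0 0.15")

```text
clock: 17.05
tcp_pos: [0.5791, -0.1275, 0.1577]
ee_rot: [0.975, -0.224, 0.001, -0.0]
ft_force: [0.4, -0.7, 11.0]
opening: 0.0338
```

```bash
python3 - <<'E'
from h import *
st()
E
```

```text
t 17.05 p [ 0.5791 -0.1275  0.1577] yaw -115.92 z [ 1.6e-03  1.0e-04 -1.0e+00] F [ 0.41 -0.73 11.03] M [-0.295 -0.16   0.159] op 0.0338 j [-3.340e-01  3.310e-01  1.545e+00  1.000e-03  1.264e+00  1.688e+00]
```

>>> send_rows(motion="0 0 0 0 0 0.05;0 0 0.0001 0 0 0.1")

```text
clock: 17.3
tcp_pos: [0.5791, -0.1275, 0.1576]
ee_rot: [0.962, -0.273, 0.001, -0.0]
ft_force: [1.4, -0.7, 11.3]
opening: 0.0337
```

```bash
python3 - <<'E'
from h import *
st()
E
```

```text
t 17.3 p [ 0.5791 -0.1275  0.1576] yaw -121.65 z [ 1.7e-03  2.0e-04 -1.0e+00] F [ 1.36 -0.74 11.3 ] M [-0.268 -0.121  0.093] op 0.0337 j [-3.340e-01  3.310e-01  1.545e+00  1.000e-03  1.264e+00  1.788e+00]
```

>>> send_rows(motion="0 0 0 0 0 0.04;0 0 0.0001 0 0 0.08")

```text
clock: 17.55
tcp_pos: [0.5791, -0.1275, 0.1576]
ee_rot: [0.95, -0.311, 0.001, -0.0]
ft_force: [1.1, -1.8, 10.8]
opening: 0.0338
```

```bash
python3 - <<'E'
from h import *
st()
E
```

```text
t 17.55 p [ 0.5791 -0.1275  0.1576] yaw -126.21 z [ 1.8e-03  2.0e-04 -1.0e+00] F [ 1.06 -1.77 10.84] M [-0.25  -0.184  0.083] op 0.0338 j [-3.340e-01  3.310e-01  1.545e+00  1.000e-03  1.263e+00  1.868e+00]
```

>>> send_rows(motion="0 0 0 0 0 0.04;0 0 0.0001 0 0 0.08")

```text
clock: 17.8
tcp_pos: [0.5792, -0.1274, 0.1575]
ee_rot: [0.937, -0.349, 0.001, -0.0]
ft_force: [1.0, -1.7, 10.7]
opening: 0.0338
```

```bash
python3 - <<'E'
from h import *
st()
E
```

```text
t 17.8 p [ 0.5792 -0.1274  0.1575] yaw -130.8 z [ 1.9e-03  2.0e-04 -1.0e+00] F [ 1.   -1.69 10.68] M [-0.19  -0.148  0.123] op 0.0338 j [-3.340e-01  3.310e-01  1.545e+00  1.000e-03  1.263e+00  1.948e+00]
```

>>> send_rows(motion="0 0 0 0 0 0.04;0 0 0.0001 0 0 0.08")

```text
clock: 18.05
tcp_pos: [0.5792, -0.1274, 0.1575]
ee_rot: [0.923, -0.386, 0.001, -0.0]
ft_force: [0.4, -1.6, 11.3]
opening: 0.0341
```

```bash
python3 - <<'E'
from h import *
st()
E
```

```text
t 18.05 p [ 0.5792 -0.1274  0.1575] yaw -135.38 z [ 1.9e-03  2.0e-04 -1.0e+00] F [ 0.43 -1.62 11.35] M [-0.169 -0.146  0.119] op 0.0341 j [-3.340e-01  3.310e-01  1.545e+00  1.000e-03  1.263e+00  2.028e+00]
```

>>> send_rows(motion="0 0 0 0 0 0.04;0 0 0.0001 0 0 0.08")

```text
clock: 18.3
tcp_pos: [0.5792, -0.1274, 0.1574]
ee_rot: [0.906, -0.422, 0.001, -0.001]
ft_force: [1.0, -1.3, 12.1]
opening: 0.0339
```

```bash
python3 - <<'E'
from h import *
st()
E
```

```text
t 18.3 p [ 0.5792 -0.1274  0.1574] yaw -139.96 z [ 2.e-03  2.e-04 -1.e+00] F [ 0.97 -1.25 12.12] M [-0.214 -0.149  0.138] op 0.0339 j [-3.340e-01  3.310e-01  1.545e+00  1.000e-03  1.263e+00  2.108e+00]
```

>>> send_rows(motion="0 0 0 0 0 0.04;0 0 0.0001 0 0 0.08")

```text
clock: 18.55
tcp_pos: [0.5792, -0.1274, 0.1574]
ee_rot: [0.889, -0.458, 0.001, -0.001]
ft_force: [1.2, -1.0, 13.0]
opening: 0.0336
```

```bash
python3 - <<'E'
from h import *
st()
E
```

```text
t 18.55 p [ 0.5792 -0.1274  0.1574] yaw -144.55 z [ 2.1e-03  2.0e-04 -1.0e+00] F [ 1.19 -1.01 12.95] M [-0.122 -0.123  0.099] op 0.0336 j [-3.340e-01  3.310e-01  1.546e+00  1.000e-03  1.263e+00  2.188e+00]
```

>>> send_rows(motion="0 0 0 0 0 0.03;0 0 0 0 0 0.06")

```text
clock: 18.8
tcp_pos: [0.5793, -0.1274, 0.1574]
ee_rot: [0.875, -0.485, 0.001, -0.001]
ft_force: [1.1, -1.3, 11.6]
opening: 0.0341
```

```bash
python3 - <<'E'
from h import *
st()
E
```

```text
t 18.8 p [ 0.5793 -0.1274  0.1574] yaw -147.97 z [ 2.2e-03  2.0e-04 -1.0e+00] F [ 1.1  -1.35 11.55] M [-0.16  -0.144  0.147] op 0.0341 j [-3.340e-01  3.310e-01  1.546e+00  1.000e-03  1.263e+00  2.248e+00]
```

>>> send_rows(motion="0 0 0 0 0 0.03;0 0 0 0 0 0.06")

```text
clock: 19.05
tcp_pos: [0.5793, -0.1274, 0.1573]
ee_rot: [0.86, -0.511, 0.001, -0.001]
ft_force: [1.2, 0.2, 12.5]
opening: 0.0342
```

```bash
python3 - <<'E'
from h import *
st()
E
```

```text
t 19.05 p [ 0.5793 -0.1274  0.1573] yaw -151.4 z [ 2.2e-03  2.0e-04 -1.0e+00] F [ 1.22  0.15 12.46] M [-0.183 -0.179  0.176] op 0.0342 j [-3.340e-01  3.310e-01  1.546e+00  1.000e-03  1.263e+00  2.308e+00]
```

>>> send_rows(motion="0 0 0 0 0 0.03;0 0 0 0 0 0.06")

```text
clock: 19.3
tcp_pos: [0.5793, -0.1274, 0.1573]
ee_rot: [0.844, -0.536, 0.001, -0.001]
ft_force: [1.7, -1.2, 11.1]
opening: 0.0339
```

```bash
python3 - <<'E'
from h import *
st()
E
```

```text
t 19.3 p [ 0.5793 -0.1274  0.1573] yaw -154.84 z [ 2.3e-03  2.0e-04 -1.0e+00] F [ 1.68 -1.24 11.07] M [-0.187 -0.205  0.162] op 0.0339 j [-3.340e-01  3.310e-01  1.546e+00  1.000e-03  1.262e+00  2.368e+00]
```

>>> send_rows(motion="0 0 0 0 0 0.03;0 0 0 0 0 0.06")

```text
clock: 19.55
tcp_pos: [0.5793, -0.1274, 0.1573]
ee_rot: [0.828, -0.561, 0.001, -0.001]
ft_force: [1.2, -0.4, 12.3]
opening: 0.0341
```

```bash
python3 - <<'E'
from h import *
st()
E
```

```text
t 19.55 p [ 0.5793 -0.1274  0.1573] yaw -158.26 z [ 2.2e-03  2.0e-04 -1.0e+00] F [ 1.22 -0.41 12.28] M [-0.178 -0.227  0.288] op 0.0341 j [-3.340e-01  3.320e-01  1.546e+00  1.000e-03  1.262e+00  2.428e+00]
```

>>> send_rows(motion="0 0 0 0 0 0.03;0 0 0 0 0 0.06")

```text
clock: 19.8
tcp_pos: [0.5793, -0.1274, 0.1573]
ee_rot: [0.811, -0.585, 0.001, -0.001]
ft_force: [1.1, -0.5, 11.5]
opening: 0.0341
```

```bash
python3 - <<'E'
from h import *
st()
E
```

```text
t 19.8 p [ 0.5793 -0.1274  0.1573] yaw -161.67 z [ 0.0023  0.     -1.    ] F [ 1.07 -0.47 11.54] M [-0.202 -0.261  0.379] op 0.0341 j [-3.340e-01  3.310e-01  1.546e+00  1.000e-03  1.262e+00  2.487e+00]
```

>>> send_rows(motion="0 0 0 0 0 0.03;0 0 0 0 0 0.06;0 0 0 0 0 0.06")

```text
clock: 20.18
tcp_pos: [0.5794, -0.1274, 0.1573]
ee_rot: [0.793, -0.609, 0.001, -0.001]
ft_force: [2.0, -1.4, 11.1]
opening: 0.0339
```

```bash
python3 - <<'E'
from h import *
st(); i=eyes.capture('wrist'); cv2.imwrite('pics/w8.png',i); st()
E
```

```text
t 20.18 p [ 0.5794 -0.1274  0.1573] yaw -165.07 z [ 0.0023  0.     -1.    ] F [ 2.   -1.4  11.13] M [-0.163 -0.247  0.322] op 0.0339 j [-3.340e-01  3.320e-01  1.546e+00  1.000e-03  1.262e+00  2.547e+00]
t 20.23 p [ 0.5794 -0.1275  0.1574] yaw -165.07 z [ 0.0024  0.     -1.    ] F [ 1.19  0.07 11.12] M [-0.11  -0.145  0.249] op 0.0341 j [-3.340e-01  3.310e-01  1.546e+00  1.000e-03  1.262e+00  2.546e+00]
```

View pics/w8.png

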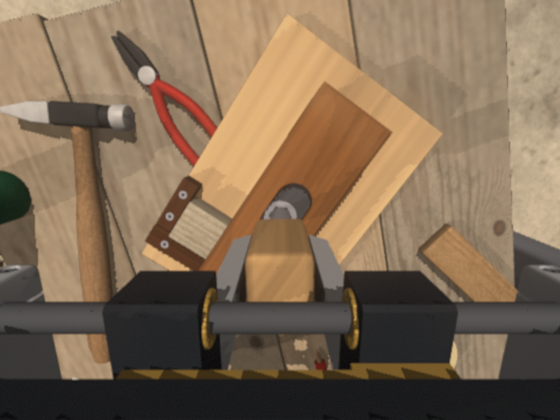

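```bash
python3 - <<'E'
from h import *
a=cv2.imread('pics/w6.png')[195:320,215:345];b=cv2.imread('pics/w8.png')[195:320,215:345]
g=np.hstack([a,b]);g=np.clip(g.astype(float)*1.6,0,255).astype(np.uint8)
cv2.imwrite('pics/cmp.png',cv2.resize(g,None,fx=3,fy=3,interpolation=cv2.INTER_CUBIC))
E
```

```text
(no output)
```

View pics/cmp.png

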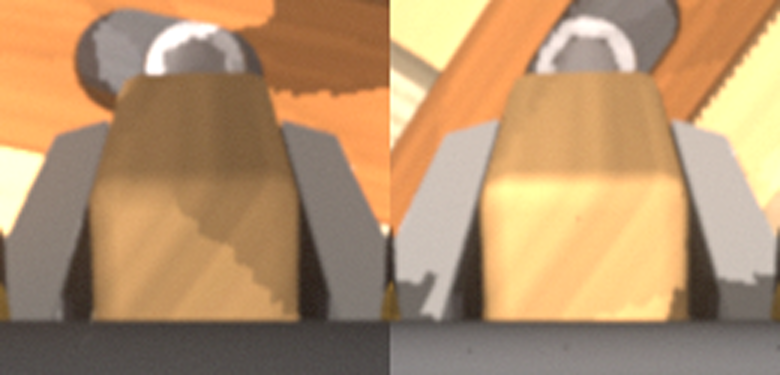

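>>> send_rows(motion="0 0 -0.001 0 0 -0.02;0 0 -0.0025 0 0 -0.04;0 0 -0.0025 0 0 -0.04")

```text
clock: 20.6
tcp_pos: [0.5793, -0.1275, 0.1574]
ee_rot: [0.805, -0.594, 0.0, -0.001]
ft_force: [3.5, -0.8, 2.5]
opening: 0.0335
```

```bash
python3 - <<'E'
from h import *
st()
E
```

```text
t 20.6 p [ 0.5793 -0.1275  0.1574] yaw -162.85 z [ 8.e-04  8.e-04 -1.e+00] F [ 3.45 -0.77  2.51] M [-0.172 -1.005 -0.16 ] op 0.0335 j [-3.350e-01  3.320e-01  1.544e+00  1.000e-03  1.265e+00  2.507e+00]
```

>>> send_rows(motion="0 0 0 0 0 0;0 0 0 0 0 0;0 0 0 0 0 0;0 0 0 0 0 0;0 0 0 0 0 0;0 0 0 0 0 -0.15;0 0 0 0 0 -0.33;0 0 0 0 0 -0.51;0 0 0 0 0 -0.69;0 0 0 0 0 -0.87;0 0 0 0 0 -1.05;0 0 0 0 0 -1.23;0 0 0 0 0 -1.41;0 0 0 0 0 -1.571;0 0 0 0 0 -1.571;0 0 0 0 0 -1.571", gripper=0.085)

```text
clock: 22.6
tcp_pos: [0.5789, -0.1279, 0.1573]
ee_rot: [0.989, 0.148, 0.0, -0.0]
ft_force: [0.5, 0.1, -0.6]
opening: 0.0851
```

```bash
python3 - <<'E'
from h import *
st(); i=eyes.capture('wrist'); cv2.imwrite('pics/w9.png',i)
E
```

```text
t 22.6 p [ 0.5789 -0.1279  0.1573] yaw -72.95 z [ 0.e+00  1.e-04 -1.e+00] F [ 0.52  0.1  -0.63] M [-0.046  0.141  0.016] op 0.0851 j [-0.335  0.332  1.544  0.     1.265  0.938]
```

View pics/w9.png

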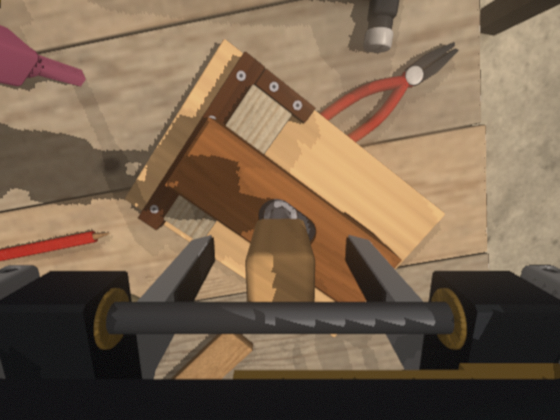

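>>> send_rows(motion="0 0 0 0 0 0;0 0 0 0 0 0;0 0 0 0 0 0;0 0 0 0 0 0;0 0 0 0 0 0;0 0 0 0 0 0;0 0 0 0 0 0;0 0 0.001 0 0 0", gripper=0.02, grip_force=60)

```text
clock: 23.65
tcp_pos: [0.579, -0.128, 0.1572]
ee_rot: [0.989, 0.149, 0.0, 0.0]
ft_force: [-1.2, 0.5, 7.4]
opening: 0.0336
```

```bash
python3 - <<'E'
from h import *
st(); i=eyes.capture('wrist'); cv2.imwrite('pics/w10.png',i)
E
```

```text
t 23.65 p [ 0.579  -0.128   0.1572] yaw -72.82 z [ 6.e-04 -4.e-04 -1.e+00] F [-1.17  0.5   7.37] M [0.02  0.625 0.07 ] op 0.0336 j [-0.335  0.332  1.545 -0.     1.264  0.936]
```

>>> send_rows(motion="0 0 0.0005 0 0 0.03;0 0 0.001 0 0 0.06")

```text
clock: 23.95
tcp_pos: [0.5791, -0.1279, 0.1572]
ee_rot: [0.993, 0.12, 0.001, 0.0]
ft_force: [-2.0, 0.4, 10.8]
opening: 0.0337
```

```bash
python3 - <<'E'
from h import *
st()
E
```

```text
t 23.95 p [ 0.5791 -0.1279  0.1572] yaw -76.24 z [ 1.3e-03 -7.0e-04 -1.0e+00] F [-1.98  0.38 10.81] M [0.175 0.784 0.537] op 0.0337 j [-0.335  0.332  1.545 -0.     1.263  0.996]
```

>>> send_rows(motion="0 0 0 0 0 0.02;0 0 0 0 0 0.04")

```text
clock: 24.2
tcp_pos: [0.5791, -0.1279, 0.1572]
ee_rot: [0.995, 0.1, 0.001, 0.0]
ft_force: [-2.6, -0.3, 9.0]
opening: 0.0339
```

```bash
python3 - <<'E'
from h import *
st()
E
```

```text
t 24.2 p [ 0.5791 -0.1279  0.1572] yaw -78.53 z [ 1.4e-03 -7.0e-04 -1.0e+00] F [-2.61 -0.26  9.03] M [0.117 0.702 0.461] op 0.0339 j [-0.335  0.332  1.546 -0.     1.263  1.036]
```

>>> send_rows(motion="0 0 -0.001 0 0 -0.03;0 0 -0.002 0 0 -0.055;0 0 -0.002 0 0 -0.055")

```text
clock: 24.58
tcp_pos: [0.579, -0.128, 0.1573]
ee_rot: [0.992, 0.127, 0.0, 0.0]
ft_force: [-0.1, -0.5, 2.2]
opening: 0.034
```

```bash
python3 - <<'E'
from h import *
st()
E
```

```text
t 24.57 p [ 0.579  -0.128   0.1573] yaw -75.41 z [ 1.e-04 -1.e-04 -1.e+00] F [-0.08 -0.5   2.15] M [-0.117  0.279 -0.109] op 0.034 j [-0.335  0.332  1.544 -0.     1.265  0.981]
```

>>> send_rows(motion="0 0 0 0 0 0.012;0 0 -0.002 0 0 0.012;0 0 -0.005 0 0 0.012;0 0 -0.009 0 0 0.012;0 0 -0.013 0 0 0.012;0 0 -0.018 0 0 0.012;0 0 -0.024 0 0 0.012;0 0 -0.032 0 0 0.012;0 0 -0.04 0 0 0.012;0 0 -0.05 0 0 0.012;0 0 -0.05 0 0 0.012")

```text
clock: 25.95
tcp_pos: [0.5796, -0.128, 0.2089]
ee_rot: [0.993, 0.121, 0.001, 0.001]
ft_force: [-0.3, 0.3, -1.3]
opening: 0.0336
```

```bash
python3 - <<'E'
from h import *
st(); i=eyes.capture('wrist'); cv2.imwrite('pics/w11.png',i); crop(i,200,120,360,320,3,'pics/w11c.png')
mv((0.579,-0.128,0.29),-76); mv((0.4688,0.32,0.29),7); mv((0.4688,0.32,0.29),-83)
E
```

```text
t 25.95 p [ 0.5796 -0.128   0.2089] yaw -76.09 z [ 2.8e-03 -8.0e-04 -1.0e+00] F [-0.31  0.3  -1.25] M [-0.019  0.167  0.017] op 0.0336 j [-0.335  0.3    1.461  0.     1.377  0.993]
row [-0.0001  0.0001 -0.0819] [ 0.0006 -0.0012 -0.0016]
row [ 0.0007 -0.4612 -0.0822] [ 1.4000e-03 -6.0000e-04 -1.4502e+00]
row [ 0.0007 -0.4612 -0.0822] [ 0.0006 -0.0013  0.1206]
```

View pics/w11.png

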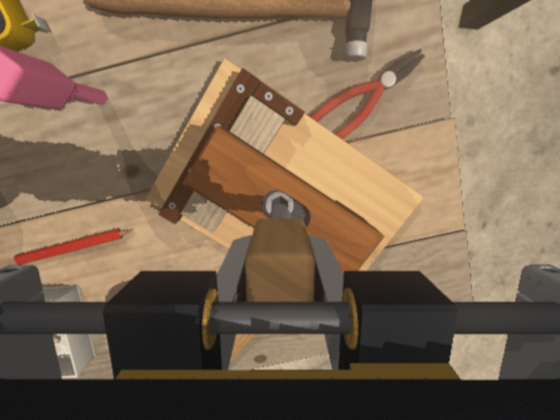

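View pics/w11c.png

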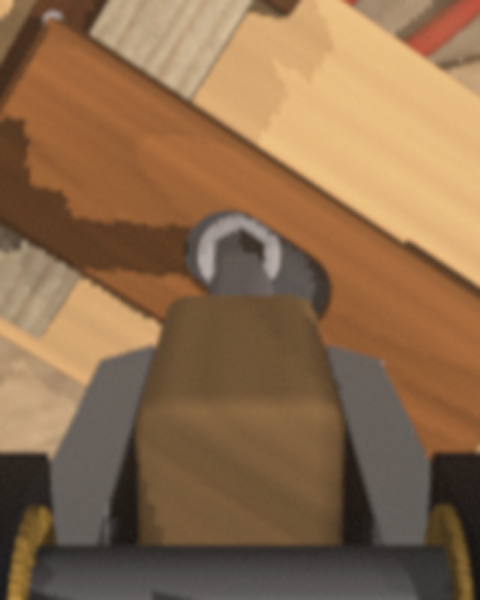

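>>> send_rows(motion="0 0 -0.04 0 0 0;0 0 -0.08 0 0 0;0.0007 -0.05 -0.082 0 0 0.03;0.0007 -0.1 -0.082 0 0 0.06;0.0007 -0.15 -0.082 0 0 0.09;0.0007 -0.2 -0.082 0 0 0.12;0.0007 -0.25 -0.082 0 0 0.12;0.0007 -0.3 -0.082 0 0 0.12;0.0007 -0.35 -0.082 0 0 0.12;0.0007 -0.4 -0.082 0 0 0.12;0.0007 -0.44 -0.06 0 0 0.12;0.0007 -0.461 -0.02 0 0 0.12;0.0007 -0.461 0.025 0 0 0.12;0.0007 -0.461 0.04 0 0 0.12;0.0007 -0.461 0.04 0 0 0.12")

```text
clock: 27.88
tcp_pos: [0.4686, 0.3194, 0.1667]
ee_rot: [0.998, 0.061, -0.001, 0.0]
ft_force: [0.6, -0.2, -1.7]
opening: 0.0338
```

```bash
python3 - <<'E'
from h import *
st(); i=eyes.capture('wrist'); cv2.imwrite('pics/w12.png',i); crop(i,200,120,360,250,4,'pics/w12c.png')
f=lambda P:(proj('wrist',P)-[200,120])*4
s=sensors.get_state(); p=s['tcp_pos']
print('tip',f(p-[0,0,.0905])); print('hole guess',f([.4688,.320,.055]))
a=np.linspace(0,2*np.pi,9)[:8]
print(np.round(f(np.c_[.4688+.012*np.cos(a),.320+.012*np.sin(a),0*a+.055])).tolist())
E
```

```text
t 27.88 p [0.4686 0.3194 0.1667] yaw -82.99 z [-1.6e-03 -8.0e-04 -1.0e+00] F [ 0.56 -0.18 -1.73] M [-0.014  0.148 -0.037] op 0.0338 j [0.476 0.289 1.584 0.    1.27  1.924]
tip [[321.25254293 373.96825061]]
hole guess [[320.1185765  354.81055436]]
[[326.0, 309.0], [291.0, 319.0], [274.0, 349.0], [283.0, 383.0], [314.0, 400.0], [349.0, 390.0], [367.0, 360.0], [357.0, 327.0]]
```

View pics/w12c.png

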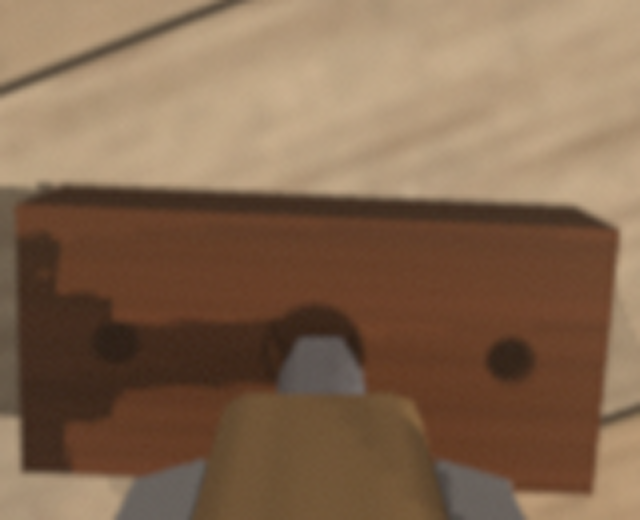

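>>> send_rows(motion="0.001 -0.0013 0 0 0 0;0.001 -0.0013 0.01 0 0 0;0.001 -0.0013 0.02 0 0 0;0.001 -0.0013 0.03 0 0 0;0.001 -0.0013 0.035 0 0 0")

```text
clock: 28.55
tcp_pos: [0.4691, 0.3209, 0.1311]
ee_rot: [0.998, 0.061, -0.001, 0.0]
ft_force: [0.1, 0.3, -1.9]
opening: 0.0338
```

```bash
python3 - <<'E'
from h import *
st()
E
```

```text
t 28.55 p [0.4691 0.3209 0.1311] yaw -82.97 z [-1.5e-03 -7.0e-04 -1.0e+00] F [ 0.14  0.34 -1.95] M [-0.007  0.144 -0.007] op 0.0338 j [0.478 0.318 1.636 0.    1.189 1.926]
```

>>> send_rows(motion="0 0 0.01 0 0 0;0 0 0.02 0 0 0;0 0 0.027 0 0 0;0 0 0.027 0 0 0")

```text
clock: 29.05
tcp_pos: [0.4693, 0.321, 0.1045]
ee_rot: [0.998, 0.061, -0.001, 0.0]
ft_force: [-0.2, 0.1, -2.0]
opening: 0.0338
```

```bash
python3 - <<'E'
from h import *
st()
E
```

```text
t 29.05 p [0.4693 0.321  0.1045] yaw -82.96 z [-1.e-03 -5.e-04 -1.e+00] F [-0.22  0.1  -2.04] M [ 0.043  0.134 -0.034] op 0.0338 j [0.478 0.341 1.674 0.    1.128 1.926]
```

No contact, 6 mm to go. Lower to the floor.

>>> send_rows(motion="0 0 0.002 0 0 0;0 0 0.004 0 0 0;0 0 0.006 0 0 0;0 0 0.007 0 0 0;0 0 0.007 0 0 0")

```text
clock: 29.68
tcp_pos: [0.4697, 0.3212, 0.0985]
ee_rot: [0.998, 0.061, 0.0, -0.0]
ft_force: [-1.1, -0.5, -0.9]
opening: 0.0337
```

```bash
python3 - <<'E'
from h import *
st()
E
```

```text
t 29.68 p [0.4697 0.3212 0.0985] yaw -82.96 z [ 3.e-04  2.e-04 -1.e+00] F [-1.1  -0.48 -0.88] M [-0.104  0.365  0.041] op 0.0337 j [0.478 0.346 1.683 0.    1.113 1.926]
```

>>> send_rows(motion="0 0 0.001 0 0 0;0 0 0.001 0 0 0")

```text
clock: 29.92
tcp_pos: [0.4697, 0.3212, 0.0984]
ee_rot: [0.998, 0.061, 0.0, -0.0]
ft_force: [-2.5, -1.6, 6.7]
opening: 0.0336
```

>>> send_rows(motion="0 0 0 0 0 0;0 0 0 0 0 0;0 0 0 0 0 0;0 0 0 0 0 0;0 0 0 0 0 0;0 0 0 0 0 0;0 0 -0.03 0 0 0;0 0 -0.08 0 0 0;0 0 -0.14 0 0 0;0 0 -0.2 0 0 0;0 0 -0.2 0 0 0", gripper=0.09)

```text
clock: 31.3
tcp_pos: [0.472, 0.3225, 0.303]
ee_rot: [0.998, 0.061, 0.005, -0.002]
ft_force: [0.5, 0.4, 0.8]
opening: 0.0898
```

```bash
python3 - <<'E'
from h import *
st(); i=eyes.capture('wrist'); cv2.imwrite('pics/w13.png',i)
j=eyes.capture('scene'); cv2.imwrite('pics/s13.png',j); crop(j,170,170,450,400,2.8,'pics/s13c.png')
E
```

```text
t 31.3 p [0.472  0.3225 0.303 ] yaw -82.96 z [ 0.0104  0.0055 -0.9999] F [0.52 0.44 0.84] M [-0.031  0.124 -0.023] op 0.0898 j [0.478 0.226 1.337 0.    1.567 1.926]
```

View pics/w13.png

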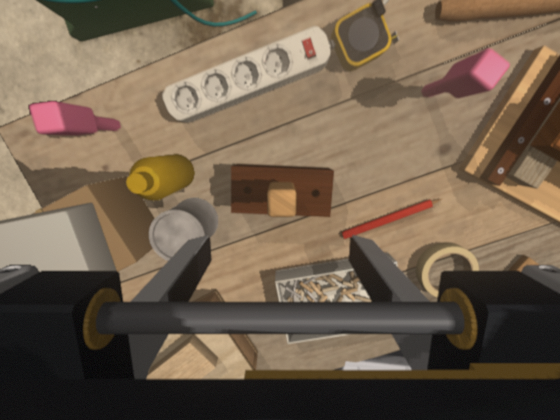

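View pics/s13c.png

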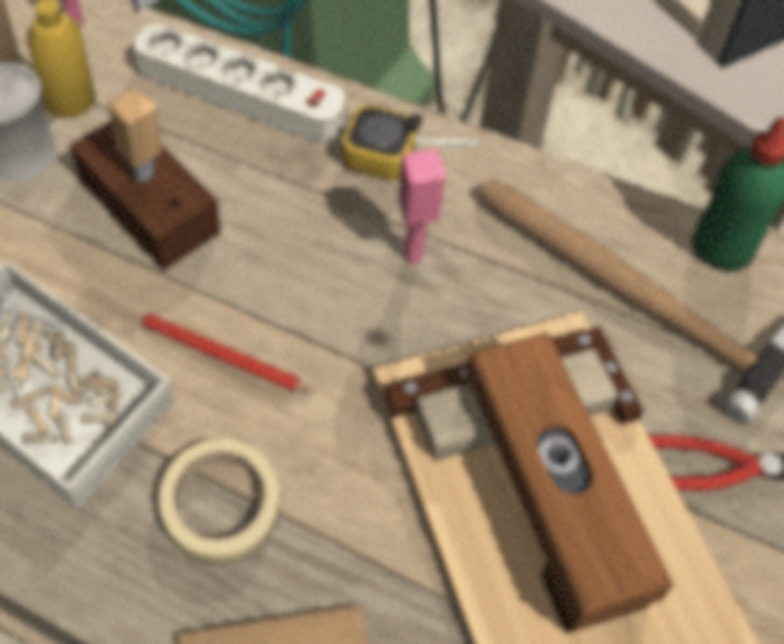

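```bash
python3 - <<'E'
from h import *
a=cv2.imread('pics/scene0.png');b=cv2.imread('pics/s13.png')
d=cv2.absdiff(a,b).max(2); crop(d,100,140,500,420,1.9,'pics/diff.png')
w=sensors.get_state()
# socket hex angle from w11
i=cv2.imread('pics/w11.png')[180:225,255:310]; i=np.clip((i.astype(float)-20)*2,0,255).astype(np.uint8)
cv2.imwrite('pics/w11e.png',cv2.resize(i,None,fx=12,fy=12,interpolation=cv2.INTER_CUBIC))
E
```

```text
(no output)
```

View pics/diff.png

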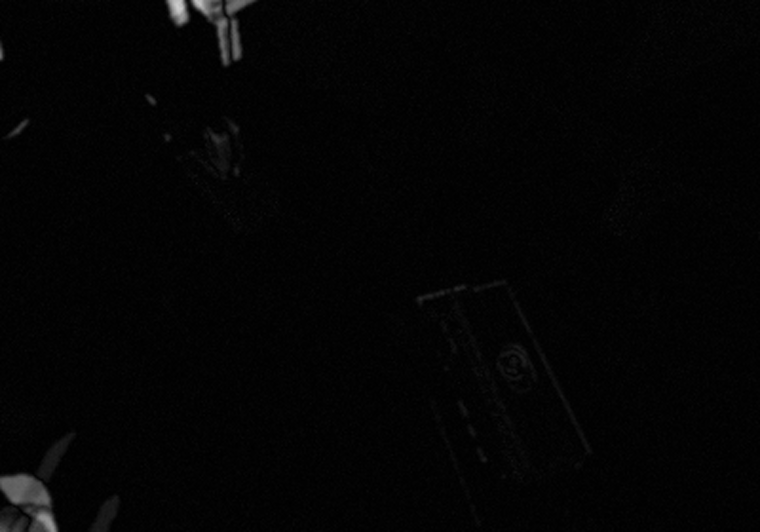

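View pics/w11e.png

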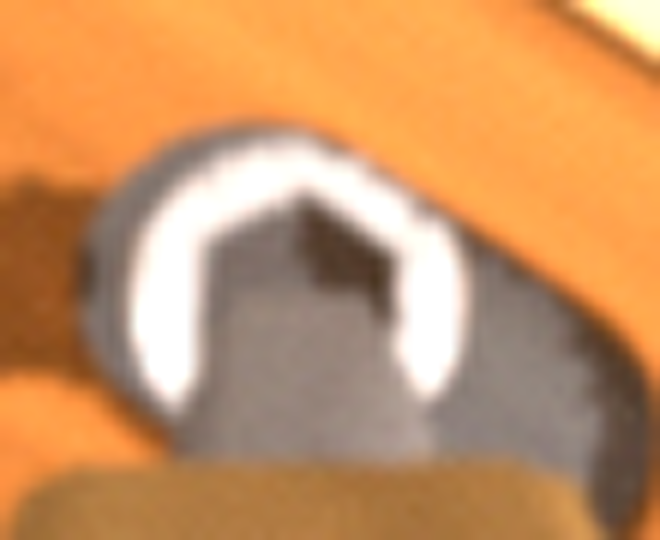

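The difference image shows only the bar (sunk) and the arm changed. The socket's final angle looks odd against the key's, so I'll look at it directly before handing in.

```bash
python3 - <<'E'
from h import *
st(); mv((0.509,-0.136,0.29),-83,((.4697,.3212,.297),-83)); mv((0.509,-0.136,0.18),-83,((.4697,.3212,.297),-83))
E
```

```text
t 31.4 p [0.4695 0.3212 0.2975] yaw -82.96 z [ 8.e-04  5.e-04 -1.e+00] F [-0.63 -0.01 -0.37] M [0.001 0.119 0.026] op 0.09 j [0.478 0.23  1.345 0.    1.566 1.926]
row [-0.0167  0.4586  0.007 ] [0. 0. 0.]
row [-0.0167  0.4586  0.117 ] [0. 0. 0.]
```

>>> send_rows(motion="-0.002 0.05 0 0 0 0;-0.004 0.11 0 0 0 0;-0.006 0.17 0 0 0 0;-0.008 0.23 0 0 0 0;-0.01 0.29 0 0 0 0;-0.012 0.35 0 0 0 0;-0.015 0.41 0.02 0 0 0;-0.017 0.459 0.06 0 0 0;-0.017 0.459 0.11 0 0 0;-0.017 0.459 0.117 0 0 0;-0.017 0.459 0.117 0 0 0")

```text
clock: 32.78
tcp_pos: [0.5087, -0.1359, 0.1799]
ee_rot: [0.998, 0.062, -0.001, -0.0]
ft_force: [0.8, 0.2, 0.8]
opening: 0.0902
```

```bash
python3 - <<'E'
from h import *
st(); i=eyes.capture('wrist'); cv2.imwrite('pics/w14.png',i)
u,v=proj('wrist',[0.579,-0.128,0.081])[0].astype(int); print(u,v)
crop(i,u-30,v-30,u+30,v+30,10,'pics/w14c.png')
E
```

```text
t 32.77 p [ 0.5087 -0.1359  0.1799] yaw -82.93 z [-1.4e-03  9.0e-04 -1.0e+00] F [0.84 0.23 0.77] M [-0.024  0.167  0.021] op 0.0902 j [-0.393  0.22   1.648  0.     1.275  1.054]
280 137
```

View pics/w14c.png

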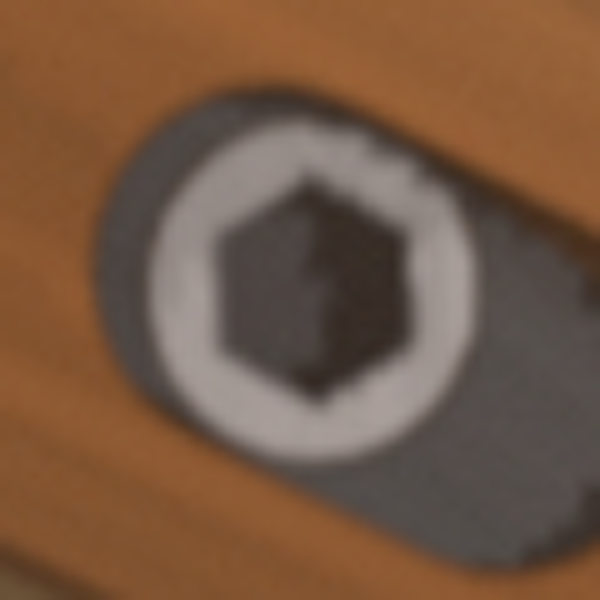

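```bash
python3 - <<'E'
from h import *
o=[]
for n in ('w6','w8','w9','w10'):
    i=cv2.imread(f'pics/{n}.png')[192:226,258:304]; i=np.clip((i.astype(float)-15)*1.9,0,255).astype(np.uint8)
    o.append(cv2.resize(i,None,fx=8,fy=8,interpolation=cv2.INTER_CUBIC))
cv2.imwrite('pics/four.png',np.vstack([np.hstack(o[:2]),np.hstack(o[2:])]))
E
```

```text
(no output)
```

View pics/four.png

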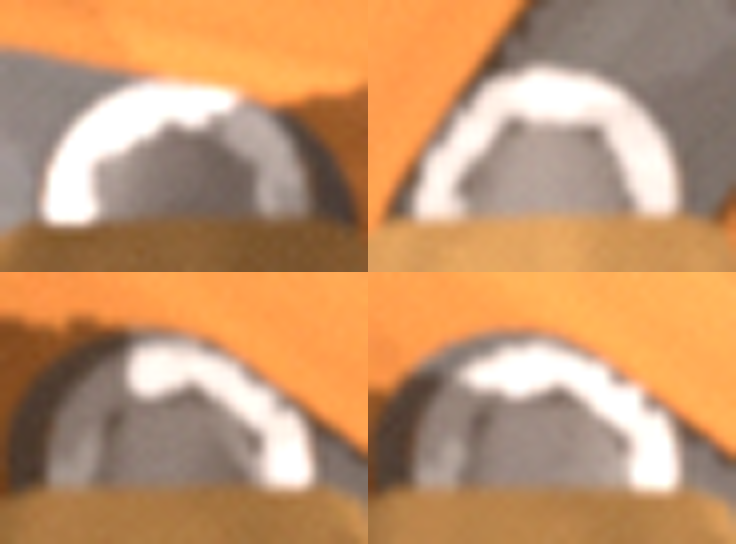

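```bash
python3 - <<'E'
from h import *
i=cv2.imread('pics/w14.png')
f=lambda x,y:(250+x/10,107+y/10)
c=np.array([onz('wrist',*f(*p),.0805) for p in [(310,175),(410,235),(410,345),(318,402),(218,345),(218,235)]])
d=c-c.mean(0);print(np.round(np.degrees(np.arctan2(d[:,1],d[:,0]))%60,1))
st(); b=eyes.capture('scene'); a=cv2.imread('pics/scene0.png')
cv2.imwrite('pics/fin.png',cv2.resize(np.hstack([a[190:270,180:260],b[190:270,180:260]]),None,fx=4.5,fy=4.5,interpolation=cv2.INTER_CUBIC))
E
```

```text
[9.2 6.1 8.1 9.3 6.1 8.1]
t 32.83 p [ 0.5097 -0.1361  0.1812] yaw -82.9 z [ 1.3e-03 -3.0e-04 -1.0e+00] F [-0.4   0.17  1.23] M [-0.056  0.114 -0.01 ] op 0.0898 j [-0.393  0.219  1.646  0.     1.275  1.054]
```

View pics/fin.png

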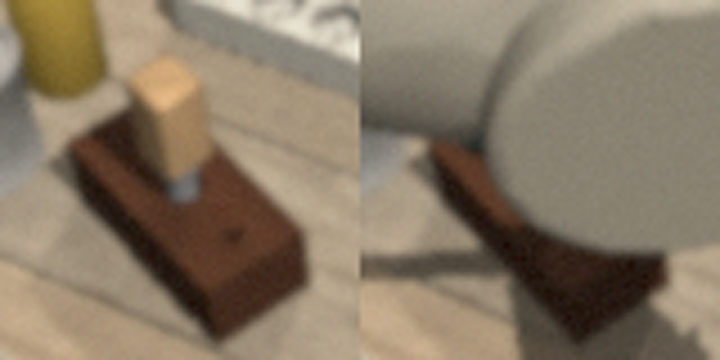

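```bash
python3 - <<'E'
from rig import r
print(r.sign_off())
E
```

```text
the job is handed in; nothing more can be done
None
```

The bolt is at its stop, the key is back in its hole in the block, and I handed the job in at about 33 s of the 67 s allowed. I took the wooden key by its handle, centring it with two grips, and found the socket in the wrist camera. It went in under light forces, and I turned the bolt clockwise in one sweep plus one fresh grip.

- **Stop:** The turning torque was about 0.15 N m, then rose to about 0.5 N m. That last push did not move the bolt further. The socket's angle before and after gives about 225° turned (exact only to whole 60° steps), which fits the bar sinking about 2.4 mm.
- **Key:** Its tip met the hole's floor at the same hand height as when I picked it up (0.0984 m now, 0.0985 m then). The camera showed it upright. The arm blocked the view of the block in the last picture, so this rests on one taken just before.
- **Surroundings:** The before-and-after scene pictures differ only at the bar, bolt, arm and a slight turn of the key's handle. The workpiece, hammer and pencil show no shift.
- **One check disagreed:** The hand turned about 249° in all, some 24° more than the bolt. That is more than the key's stated play, so I overran the stop by several degrees. The overrun was probably taken up by the key binding in the socket or slipping in the grip; the torque stayed at or below about 0.54 N m in every reading.

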